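Lock a vacuum battery pack into the bench jig

ROBOT

A 7-joint arm with a two-finger parallel gripper is mounted at the origin on the work surface. World frame = base frame: x ahead of the robot, y to its left, z up, the work surface at z = 0. Lengths are in mm, angles in rad, forces in N, time in s.
With the tool pointing down it reaches from about 400 to 875 mm from the base axis. Payload 4.4 kg.
Tool frame: the origin (TCP) lies at the very end of the fingers, on their centre line; the grasp point (between the pads) lies 19 mm behind it (ctrl.grasp_offset is the distance from the TCP to the grasp point, in mm); z points along the fingers, y is the line along which they close (so a half turn about z gives the same grasp; the last joint's range is limited). The gripper opens to 85 mm and grips with 20 to 120 N. Pads are 22 mm wide; open, the fingers measure 114 mm over their backs; the gripper's body (76 mm by 85 mm) begins 54 mm behind the grasp point. The pads swing forward as they close: fully open they stand 13 mm farther back than shut.
Start: joints at [1.054, 0.628, 0.038, 1.517, -0.027, 0.996, -0.02], TCP at [283.224, -585.066, 231.313] pointing down, gripper open.
Joint ranges: [-3.06, 3.06], [-0.37, 2.12], [-1.25, 1.32], [0.18, 2.47], [-1.1, 4.24], [0.23, 1.98], [-2.94, 2.94]. Speed limits (rad/s): [2.57, 2.57, 3.14, 3.14, 3.14, 3.14, 3.14].

INTERFACE

Orientations are given as [roll, pitch, yaw] about the fixed x, y, z axes, in that order (R = Rz(yaw) Ry(pitch) Rx(roll)).
In Python, from cell import status, cams, ctrl gives the robot as it stands.
- The arm moves only by the tool move_arm, never from a script. Its argument "plan" is a list of rows, each a list of 3 entries, a list of its own where there are three numbers: the shift along the world's x, y, z in mm, then the turn, a rotation vector about the world's x, y, z in degrees, then the opening, from 0 (shut) to 1 (fully open). In form: [[[x, y, z], [wx, wy, wz], gripper], ...]. A call has 1 to 10 rows; each row shifts and turns the commanded pose from where the row before left it; what a row does not reach is not made up. A row lasts 1/8 s, in which the tool goes at most 62.5 mm and 10.7 degrees, less where a joint would pass 70% of its speed; a pose out of reach is approached as far as the arm can. A call with a gripper value outside its range is refused whole. The fingers move at their own pace and stop on an object; the grip force is fixed at half the most. Time passes only in rows, so rows that do not move let the fingers close. It gives the time, the measured TCP pose, the force, the opening and the grip force at its end, in the units of the state.
- status.read_state(): the state, without advancing time (a new reading comes with each control period).
- cams.get_image(name): name is "scene" or "top"; returns the picture (400x640x3 uint8, blue, green, red); there is no depth.
- cams.camera_params(name): a dict with "K" (3x3 intrinsics, pixels), "k1" (the pictures are not rectified: a ray, as slopes to the right and down, at radius r is drawn at 1 + k1 r^2 times it, then the intrinsics apply), "pose" (4x4, takes a point from camera to world coordinates). Camera axes: x right, y down, z forward; pixel columns grow to the right and rows downward; lengths in mm; the calibration is good to about 2 mm. A picture is of the moment at which its call begins. camera_params takes no time and is no camera call.
- ctrl.finish_job(): hands the job in; it is judged then, once.
The state is a dict: "clock": time; "qpos": joint angles; "qd": joint speeds; "tau": joint torques, N m; "eef_pos": TCP position; "tool_rot": TCP orientation; "force": force on the tool from outside, world axes, zero at the start; "torque": the same for the moment, N m; "width": finger opening in mm; "gripper_force": force on a finger pad.
Only numpy, scipy, OpenCV 4.12 (cv2) and the standard library are available. Lean on these libraries where they do the work, as an engineer would, in place of code of your own. Each camera call takes 0.05 s, during which the arm holds its last target. There are 200 camera calls.

TASK

Pick up the orange battery pack, lay it flat between the blue rails of the aluminium holding jig with its black terminal end towards the stop, and slide it fully home against the stop without ramming it. Then push the red handle of the jig's toggle clamp down past its over-centre point, feeling for the end and not forcing it, so that the spindle locks down on the pack and stays locked when you let go. Leave the grey pack and the other things on the bench alone.

Things in the scene. Friction and masses are not known exactly. Their poses are not given: they have to be found in the camera images.
- pack_mid (a point): centre of the orange battery pack to be clamped: rigid block 100 long x 50 wide x 46 high (mm), about 0.35 kg, lying flat on the table; 23 mm above its underside. x runs along its length to the terminal end (last 25 mm black, brass contacts on the end face), y across its width, z up.
- pack_front (a point): on the orange pack: middle of the lower edge of its terminal end face (50 mm ahead of its centre, at its underside).
- pack: the orange pack itself; origin at the centre of its underside, axes as pack_mid. Grip it across its width. In the jig, keep the fingertips more than 9 mm above its underside (over the rails) and grip 20 to 25 mm nearer its rear than its centre, so that the gripper's body clears the raised clamp arm.
- jig: fixed holding jig, aluminium base plate (x -131 to 99 mm, 115 wide), top 12 mm above the table. Origin on the table under the middle of the stop face; x points the way the pack is slid in, z up. Two blue rails on it, 7 mm high, 57 mm apart inside, run from x = -100 mm to 0 and flare to about 75 mm apart at x = -130 mm.
- stop: the jig's blue end stop, 72 mm wide, its top 45 mm above the table; its face towards the pack is at the jig's x = 0. Same origin and axes as jig.
- stop_face (a point): foot of the stop face, middle, on top of the base plate (12 mm above the table); the middle of the pack's lower front edge comes here when it is home. Axes as the jig.
- pivot (a point): pivot of the clamp's handle, 76 mm beyond the stop face and 62 mm above the table; the handle turns about the jig's y axis through this point.
- handle: the clamp's handle, 122 mm long, origin at the pivot, x along it to its free end; red round grip, 20 mm thick, from 48 to 122 mm. It starts raised 43 to 83 degrees above level, leaning away from the stop, with some free play. Push its upper side down and away in an arc about the pivot to a firm end stop near level; let go too soon, it springs up. More than 25 N strains it.
- grip (a point): point on the red grip's axis, 90 mm from the pivot, where to push (surface 10 mm off the axis). The handle is bent differently each time: locked, it stands 8 degrees above to 17 below level, so feel how far: it resists with 1 to 2 N, nearing the over-centre point with up to 6 N, then eases to almost nothing, and within 10 mm the force rises steeply at the end stop: locked.
- spindle: the clamp's sprung spindle with a black rubber foot, 20 mm across, on the clamp arm; origin at the middle of the foot's underside, z upwards along it. Locked, it presses the pack's top about 28 mm behind the stop face with about 25 N. Raised, the foot hangs about 18 mm behind the stop face, 96 mm above the table (the pack's top comes to 58 mm).
- spare_mid (a point): centre of a dark-ended grey pack of the same size and shape as the orange one; not to be used, leave it alone.
- screwdriver: loose yellow-handled screwdriver on the bench; leave it alone.
- jar: loose amber jar, 85 mm high; leave it alone.
- wheel: loose black rubber wheel, 72 mm across, lying flat; leave it alone.
- tape: loose blue tape roll, 90 mm across; leave it alone.
- meter: loose yellow multimeter, 150 x 75 x 34 mm; leave it alone.

How it is judged:
By the outcome, as a careful person would: the job done as asked, in the order asked, and still so for the second after the job is handed in, with the robot touching nothing.
It also fails if it takes over 70 s, if anything falls off the work surface, if the arm or the gripper's body presses on something with over 40 N, if the wrist force passes 120 N, or if a joint passes its speed limit or range.

## Working session

There is one attempt and no reset: what is moved stays moved. The work goes in short steps, Python scripts to look and compute and a tool call to move; the robot and the scene stay as the last step left them, time stands still between calls to the robot, and variables do not carry over. Pictures are saved under pics/ and viewed, at most 10 in all, crops included, and the job is handed in when it is done.

Besides the shell and the picture viewer there is one more tool, called after ">>>" as name([rows], argument=value, ...), one row to a line, values as JSON. move_arm: Moves the arm, as the interface text tells. Its arguments: {"type":"object","properties":{"plan":{"type":"array","items":{"type":"array"}}},"required":["plan"]}

```bash
mkdir -p pics
cat > h.py <<'E'
import numpy as np,cv2
from cell import status,cams,ctrl
def snap(n,f):
    im=cams.get_image(n); cv2.imwrite('pics/'+f,im); return im
def ray(n,u,v):
    p=cams.camera_params(n);K=np.array(p['K']);T=np.array(p['pose'])
    d=np.array([(u-K[0,2])/K[0,0],(v-K[1,2])/K[1,1]]);s=d.copy()
    for _ in range(30): s=d/(1+p['k1']*(s@s))
    return T[:3,3],T[:3,:3]@np.array([s[0],s[1],1])
def px(n,u,v,z):
    o,d=ray(n,u,v); return (o+d*(z-o[2])/d[2]).round(1)
def proj(n,P):
    p=cams.camera_params(n);K=np.array(p['K']);T=np.array(p['pose'])
    c=T[:3,:3].T@(np.array(P,float)-T[:3,3]);s=c[:2]/c[2];s=s*(1+p['k1']*(s@s))
    return (s*[K[0,0],K[1,1]]+[K[0,2],K[1,2]]).round(1)
E
python3 - <<'E'
from h import *
snap('top','top0.png');snap('scene','scene0.png')
for n in('top','scene'):print(cams.camera_params(n))
print(status.read_state())
E
```

```text
{'K': array([[408.42207017,   0.        , 315.84953461],
       [  0.        , 408.42207017, 202.83514861],
       [  0.        ,   0.        ,   1.        ]]), 'k1': 0.005483212326183735, 'pose': array([[ 2.57630534e-02, -9.92192469e-01,  1.22026104e-01,
         3.81084538e+02],
       [-9.99235141e-01, -2.91514268e-02, -2.60639141e-02,
        -5.53660296e+01],
       [ 2.94176543e-02, -1.21261285e-01, -9.92184611e-01,
         1.17132290e+03],
       [ 0.00000000e+00,  0.00000000e+00,  0.00000000e+00,
         1.00000000e+00]])}
{'K': array([[416.81609326,   0.        , 326.51279437],
       [  0.        , 416.81609326, 205.43888703],
       [  0.        ,   0.        ,   1.        ]]), 'k1': -0.03672811655431054, 'pose': array([[-7.33686436e-01,  5.02610157e-01, -4.57260586e-01,
         1.07963587e+03],
       [ 6.79482364e-01,  5.39906246e-01, -4.96794689e-01,
         5.56066237e+02],
       [-2.81621024e-03, -6.75192028e-01, -7.37636627e-01,
         1.01827374e+03],
       [ 0.00000000e+00,  0.00000000e+00,  0.00000000e+00,
         1.00000000e+00]])}
{'clock': 0.1, 'qpos': array([ 1.05418593,  0.62923865,  0.03846432,  1.51827531, -0.02698755,
        0.99630412, -0.01998826]), 'qd': array([-0.00043534, -0.00187368,  0.00013774, -0.00146453, -0.00076889,
        0.00134818,  0.00156034]), 'tau': array([ 1.98737151e-03, -5.64534116e+01,  1.22997142e+00, -1.93972689e+01,
        1.11727897e-02,  5.46636031e-03,  1.24701162e-05]), 'eef_pos': array([ 282.96986941, -584.54696501,  230.48878405]), 'tool_rot': array([-3.13988615e+00,  3.85352615e-05,  4.50812958e-01]), 'force': array([-0.10785229, -0.23179817, -0.22744256]), 'torque': array([-0.00067926,  0.0414865 ,  0.04517006]), 'gripper_force': 0.0, 'width': 85.36495818681924}
```

View pics/top0.png

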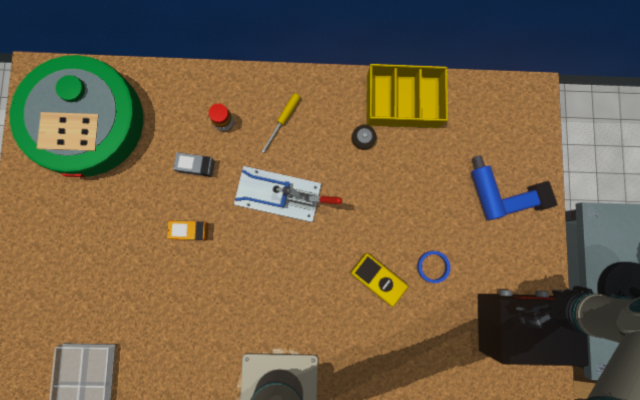

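View pics/scene0.png

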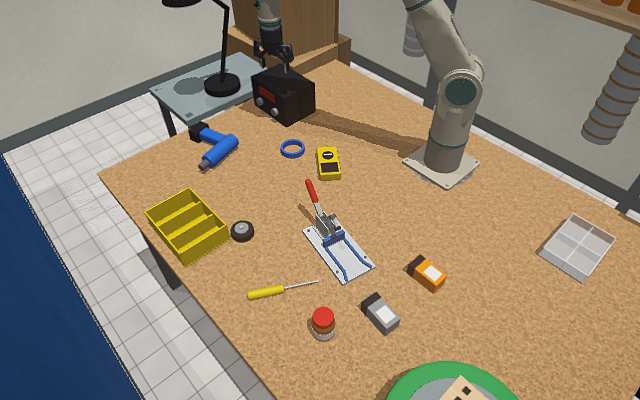

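The top view shows the orange pack near (187,230) with its black end to the right. The jig is near (278,194), with its stop and handle also to the right. I'll enlarge both for corner readings.

Run:
```python
from h import *
a=cv2.imread('pics/top0.png')[150:250,160:350]
cv2.imwrite('pics/t1.png',cv2.resize(a,None,fx=4.2,fy=4.2,interpolation=cv2.INTER_CUBIC))
a=cv2.imread('pics/scene0.png')[170:300,290:455]
cv2.imwrite('pics/s1.png',cv2.resize(a,None,fx=4.5,fy=4.5,interpolation=cv2.INTER_CUBIC))
```

```text
(no output)
```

View pics/t1.png

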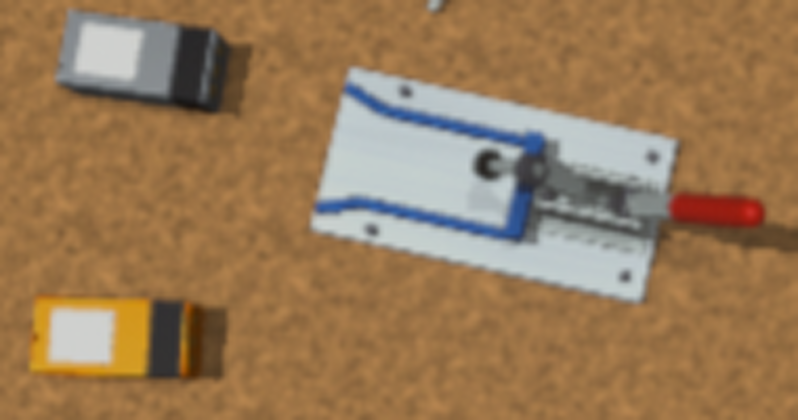

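View pics/s1.png

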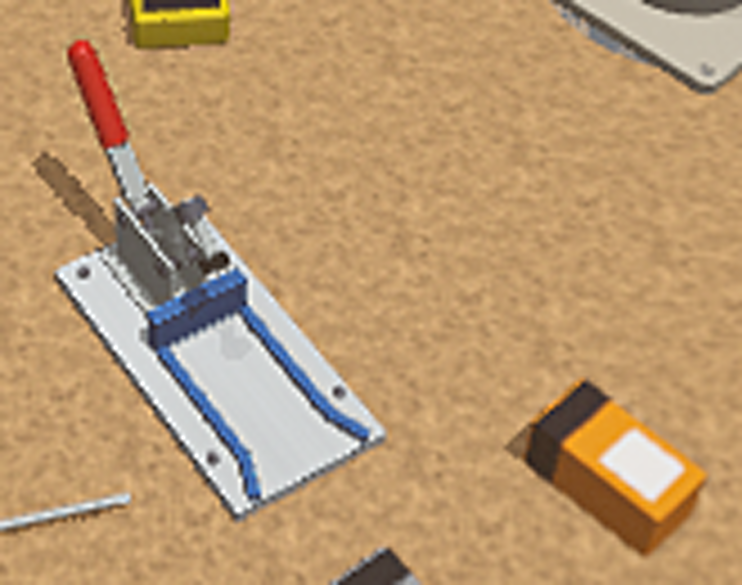

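Pixel readings from the two crops:
- **Top crop, jig:** plate corners at about (350,68), (678,142), (642,300) and (312,230).
- **Top crop, orange pack:** top-face corners at about (36,297), (186,300), (182,377) and (32,373).
- **Scene crop, jig:** plate corners at (58,272), (383,437) and (238,517).
- **Scene crop, pack:** top corners at (588,381), (705,477), (650,548) and (530,430).

```bash
cat > m.py <<'E'
from h import *
from scipy.optimize import least_squares
T=lambda u,v:('top',160+u/4.2,150+v/4.2)
S=lambda u,v:('scene',290+u/4.5,170+v/4.5)
def fit(obs,x0):
    def r(x):
        c,s=np.cos(x[2]),np.sin(x[2]);o=[]
        for (n,u,v),(a,b,z) in obs:
            o+=list(proj(n,[x[0]+c*a-s*b,x[1]+s*a+c*b,z])-[u,v])
        return np.array(o)
    q=least_squares(r,x0,diff_step=1e-3,loss='soft_l1');return q.x.round(4),r(q.x).round(1)
E
python3 - <<'E'
from m import *
for p in[T(350,68),T(678,142),T(642,300),T(312,230)]:print(px(*p,12))
for p in[S(58,272),S(383,437),S(238,517)]:print('s',px(*p,12))
for p in[T(36,297),T(186,300),T(182,377),T(32,373)]:print('p',px(*p,46))
for p in[S(588,381),S(705,477),S(650,520)]:print('ps',px(*p,46))
# jig +x goes to image right (-y world): +y of jig = image up (world +x)
j=[(T(350,68),(-131,57.5,12)),(T(678,142),(99,57.5,12)),(T(642,300),(99,-57.5,12)),(T(312,230),(-131,-57.5,12)),
(S(58,272),(99,57.5,12)),(S(383,437),(-131,-57.5,12)),(S(238,517),(-131,57.5,12))]
print(fit(j,[450,0,-1.75]))
k=[(T(36,297),(-50,25,46)),(T(186,300),(50,25,46)),(T(182,377),(50,-25,46)),(T(32,373),(-50,-25,46)),
(S(588,381),(50,-25,46)),(S(705,477),(-50,-25,46)),(S(648,550),(-50,25,0))]
print(fit(k,[350,270,-1.57]))
E
```

```text
[623.7 125.5  12. ]
[ 579.3 -100.5   12. ]
[470.2 -78.7  12. ]
[511.3 145.8  12. ]
s [581.  -94.4  12. ]
s [517.1 150.8  12. ]
s [626.6 129.9  12. ]
p [458.5 316.1  46. ]
p [459.2 219.3  46. ]
p [409.2 218.9  46. ]
p [409.2 315.2  46. ]
ps [409.6 224.5  46. ]
ps [413.9 318.7  46. ]
ps [462.9 314.3  46. ]
(array([542.7263,   0.    ,  -1.7583]), array([ 2.7,  0.1,  2.7, -0.4,  2.7,  0.9,  2.2,  0.3, -2.8, -2.5, -1.4,
       -3.7, -2.2, -3.3]))
(array([436.8233, 264.2059,  -1.5975]), array([ 1. , -1.7,  2.1, -0.4,  1.5, -0.5,  0.2, -1.4, -2.9, -1.9, -1. ,
       -1. , -3. ,  2. ]))
```

```bash
python3 - <<'E'
import re
s=open('m.py').read().replace("diff_step=1e-3,","x_scale=[1,1,.01],diff_step=1e-3,")
s=s.replace(".round(1)","")
open('m.py','w').write(s)
h=open('h.py').read().replace("K[1,2]]).round(1)","K[1,2]])");open('h.py','w').write(h)
E
python3 - <<'E'
from m import *
j=[(T(350,68),(-131,57.5,12)),(T(678,142),(99,57.5,12)),(T(642,300),(99,-57.5,12)),(T(312,230),(-131,-57.5,12)),
(S(58,272),(99,57.5,12)),(S(383,437),(-131,-57.5,12)),(S(238,517),(-131,57.5,12))]
k=[(T(36,297),(-50,25,46)),(T(186,300),(50,25,46)),(T(182,377),(50,-25,46)),(T(32,373),(-50,-25,46)),
(S(588,381),(50,-25,46)),(S(705,477),(-50,-25,46)),(S(648,550),(-50,25,0))]
for o,x in((j,[545,5,-1.75]),(k,[435,268,-1.58])):
  for q in(o,o[:4],o[4:]):print(*[a.round(2) for a in fit(q,x)])
E
```

```text
[543.76   8.76  -1.76] [-0.33 -0.45 -0.37 -0.77 -0.4   0.54 -0.85 -0.28 -1.15 -0.82  0.54 -1.54
 -0.44 -1.1 ]
[543.15   7.34  -1.76] [ 0.08 -0.13  0.08 -0.64  0.16  0.69 -0.34  0.07]
[544.92  12.75  -1.77] [-0.35 -0.21  0.96 -0.02 -0.4   0.13]
[433.97 268.3   -1.57] [-0.79 -0.25  0.37  0.16  0.18  0.14 -1.19  0.01 -1.52 -1.42  0.96 -1.08
 -0.74  2.23]
[434.05 267.35  -1.57] [-0.51 -0.15  0.67  0.01  0.61 -0.   -0.77  0.12]
[433.62 270.36  -1.6 ] [-0.46 -1.16  1.56 -0.31 -0.5   2.74]
```

>>> move_arm([
  [[16,40,7],[0,0,6.4],1],
  [[16,40,7],[0,0,6.4],1],
  [[16,40,7],[0,0,6.4],1],
  [[16,40,7],[0,0,6.4],1],
  [[16,40,7],[0,0,6.4],1],
  [[16,40,7],[0,0,6.4],1],
  [[16,40,7],[0,0,6.4],1],
  [[16,40,7],[0,0,6.4],1],
  [[16,40,7],[0,0,6.4],1],
  [[16,40,7],[0,0,6.4],1],
])

```text
clock: 1.35
eef_pos: [443.3, -183.7, 301.4]
tool_rot: [-3.141, -0.0, 1.571]
force: [1.3, -0.1, -0.7]
width: 85.4
gripper_force: 0.0
```

>>> move_arm([
  [[-1,47.5,0],[0,0,0],1],
  [[-1,47.5,0],[0,0,0],1],
  [[-1,47.5,0],[0,0,0],1],
  [[-1,47.5,0],[0,0,0],1],
  [[-1,47.5,0],[0,0,0],1],
  [[-1,47.5,-10],[0,0,0],1],
  [[-1,47.5,-20],[0,0,0],1],
  [[-1,47.5,-30],[0,0,0],1],
  [[-1,47.5,-40],[0,0,0],1],
  [[-1,47.5,-40],[0,0,0],1],
  [[0,0,0],[0,0,0],1],
])

```text
invalid input at $.plan: expected 1 to 10 rows
```

>>> move_arm([
  [[-1,47.5,0],[0,0,0],1],
  [[-1,47.5,0],[0,0,0],1],
  [[-1,47.5,0],[0,0,0],1],
  [[-1,47.5,0],[0,0,0],1],
  [[-1,47.5,0],[0,0,0],1],
  [[-1,47.5,-10],[0,0,0],1],
  [[-1,47.5,-20],[0,0,0],1],
  [[-1,47.5,-30],[0,0,0],1],
  [[-1,47.5,-40],[0,0,0],1],
  [[-1,47.5,-50],[0,0,0],1],
])

```text
clock: 2.6
eef_pos: [433.6, 287.3, 154.9]
tool_rot: [3.14, -0.001, 1.568]
force: [0.5, 0.6, 0.4]
width: 85.4
gripper_force: 0.0
```

>>> move_arm([
  [[0,0,-20],[0,0,0],1],
  [[0,0,0],[0,0,0],1],
])

```text
clock: 2.85
eef_pos: [431.9, 284.8, 134.3]
tool_rot: [-3.138, 0.003, 1.569]
force: [-0.3, -0.5, 0.9]
width: 85.6
gripper_force: 0.0
```

Run:
```python
from h import *
a=snap('top','top2.png')[160:290,130:260];b=snap('scene','scene2.png')[200:330,360:490]
f=lambda x:cv2.resize(x,None,fx=3,fy=3,interpolation=cv2.INTER_CUBIC)
cv2.imwrite('pics/c2.png',np.hstack([f(a),f(b)]))
s=status.read_state();print(s['eef_pos'],s['tool_rot'],s['qpos'])
```

```text
[433.62161716 285.0667985  136.38828932] [3.14136359e+00 2.14453548e-04 1.56701358e+00] [-0.37780799  0.60343436 -0.38342767  1.96643991  0.36468174  0.63862456
 -0.99969509]
```

View pics/c2.png

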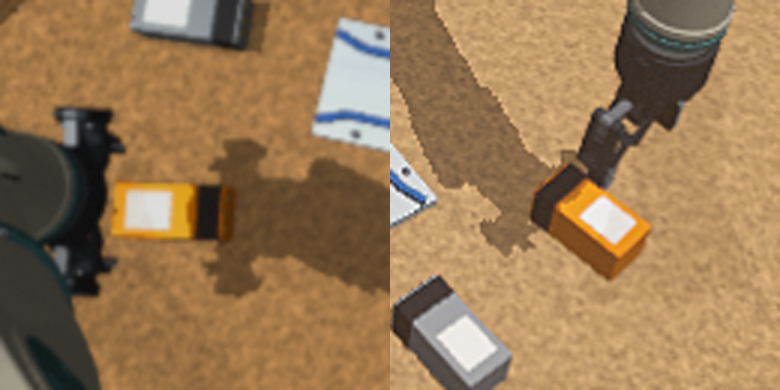

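The gripper is above the pack. In the top crop the finger tips are at about (118,145) and (118,260). I'll check them against the projected tool pose.

Run:
```python
from h import *
for x in(-45,0,45):
  p=proj('top',[433.6+x,285,149]);print((p-[130,160])*3)
  p=proj('scene',[433.6+x,285,149]);print('s',(p-[360,200])*3+[390,0])
```

```text
[106.72861163 258.38200798]
s [660.7364847  122.73990751]
[110.60398871 203.56504228]
s [629.58880319 151.14037083]
[114.42753257 149.34604684]
s [597.16936203 180.66045418]
```

>>> move_arm([
  [[0,4,-20],[0,0,0],1],
  [[0,4,-20],[0,0,0],1],
  [[0,0,-20],[0,0,0],1],
  [[0,0,-20],[0,0,0],1],
  [[0,0,-15],[0,0,0],1],
  [[0,0,-15],[0,0,0],1],
  [[0,0,-11],[0,0,0],1],
  [[0,0,0],[0,0,0],1],
])

```text
clock: 3.95
eef_pos: [433.0, 293.2, 14.4]
tool_rot: [-3.141, 0.001, 1.568]
force: [0.4, 0.3, -0.0]
width: 85.7
gripper_force: 0.0
```

>>> move_arm([
  [[0,0,0],[0,0,0],0.3],
  [[0,0,0],[0,0,0],0.3],
  [[0,0,0],[0,0,0],0.3],
  [[0,0,0],[0,0,0],0.3],
  [[0,0,0],[0,0,0],0.3],
])

```text
clock: 4.58
eef_pos: [433.6, 293.8, 15.7]
tool_rot: [3.141, -0.001, 1.568]
force: [-0.4, -1.2, 6.3]
width: 49.1
gripper_force: 63.1
```

>>> move_arm([
  [[0,0,15],[0,0,0],0.3],
  [[0,0,25],[0,0,0],0.3],
  [[0,0,25],[0,0,0],0.3],
  [[17,-18,10],[0,0,-1.35],0.3],
  [[17,-18,0],[0,0,-1.35],0.3],
  [[17,-18,0],[0,0,-1.35],0.3],
  [[17,-18,0],[0,0,-1.35],0.3],
  [[17,-18,0],[0,0,-1.35],0.3],
  [[17,-18,0],[0,0,-1.35],0.3],
  [[17,-18,0],[0,0,-1.35],0.3],
])

```text
clock: 5.82
eef_pos: [552.3, 166.6, 90.4]
tool_rot: [-3.141, 0.0, 1.402]
force: [0.2, -0.2, -4.1]
width: 48.9
gripper_force: 63.5
```

>>> move_arm([
  [[17,-18,0],[0,0,-1.3],0.3],
  [[0,0,-20],[0,0,0],0.3],
  [[0,0,-15],[0,0,0],0.3],
  [[0,0,-10],[0,0,0],0.3],
  [[0,0,0],[0,0,0],0.3],
])

```text
clock: 6.45
eef_pos: [568.5, 149.7, 44.2]
tool_rot: [-3.14, 0.001, 1.381]
force: [0.5, 0.1, -4.8]
width: 48.9
gripper_force: 63.3
```

Run:
```python
from h import *
a=snap('top','top3.png')[150:250,200:330];b=snap('scene','scene3.png')[190:300,300:430]
f=lambda x,k:cv2.resize(x,None,fx=k,fy=k,interpolation=cv2.INTER_CUBIC)
A=f(a,3);B=f(b,3);A=cv2.copyMakeBorder(A,0,30,0,0,0)
cv2.imwrite('pics/c3.png',np.hstack([A,B]))
s=status.read_state();print(s['eef_pos'],s['tool_rot'],s['width'])
```

```text
[569.3803563  149.933331    45.23701159] [ 3.14138808e+00 -3.08574947e-04  1.38081353e+00] 49.17062624367096
```

View pics/c3.png

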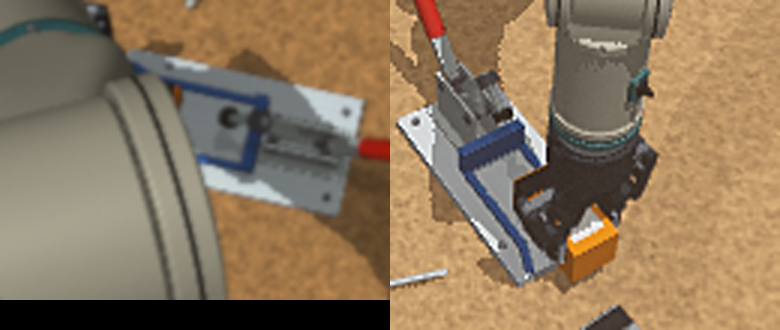

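The hover pose is mostly hidden by the arm. The pack's rear face is visible in the scene half, with corners at about (568,243), (571,281), (615,263) and (618,233). I'll compare with the projection and fit the pack relative to the jig in this same view.

Run:
```python
from h import *
a=cv2.imread('pics/scene3.png')[215:290,335:395]
a=cv2.resize(a,None,fx=8,fy=8,interpolation=cv2.INTER_CUBIC)
cv2.imwrite('pics/c4.png',a)
def P(x0,y0,yaw,a,b,z): 
  c,s=np.cos(yaw),np.sin(yaw);return [x0+c*a-s*b,y0+s*a+c*b,z]
cr=lambda p:((p-[335,215])*8).round(0)
g=[569.4,149.9,1.381-np.pi]
for b in(25,-25):
  for z in(30,76):print('pack rear',b,z,cr(proj('scene',P(*g,-26,b,z))))
for J in([544,9.5,-1.76],[544.9,12.7,-1.768]):
  for a,b in((-131,57.5),(-131,-57.5),(-130,39.5),(-130,-39.5)):print('jig',a,b,cr(proj('scene',P(*J,a,b,12))))
```

```text
pack rear 25 30 [206. 559.]
pack rear 25 76 [214. 485.]
pack rear -25 30 [323. 493.]
pack rear -25 76 [335. 418.]
jig -131 57.5 [ 61. 552.]
jig -131 -57.5 [326. 406.]
jig -130 39.5 [102. 526.]
jig -130 -39.5 [284. 426.]
jig -131 57.5 [ 62. 560.]
jig -131 -57.5 [330. 415.]
jig -130 39.5 [104. 534.]
jig -130 -39.5 [287. 435.]
```

View pics/c4.png

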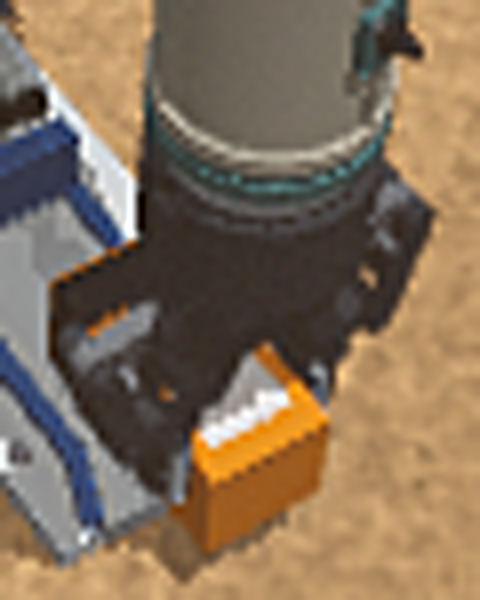

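The projected pack matches the view to about 1 mm, and the pack needs to go about 2 mm to jig +y. I'll correct that, then lower gently.

>>> move_arm([
  [[2,0,0],[0,0,0],0.3],
  [[0,0,-6],[0,0,0],0.3],
  [[0,0,-4],[0,0,0],0.3],
  [[0,0,-2],[0,0,0],0.3],
  [[0,0,0],[0,0,0],0.3],
])

```text
clock: 7.18
eef_pos: [571.1, 149.4, 32.7]
tool_rot: [-3.141, 0.0, 1.38]
force: [0.0, 0.8, -3.9]
width: 49.0
gripper_force: 63.4
```

>>> move_arm([
  [[0,0,-2],[0,0,0],0.3],
  [[0,0,-1],[0,0,0],0.3],
  [[0,0,0],[0,0,0],0.3],
])

```text
clock: 7.55
eef_pos: [571.3, 149.5, 29.9]
tool_rot: [-3.142, 0.0, 1.38]
force: [0.4, -0.2, -4.5]
width: 49.4
gripper_force: 63.4
```

>>> move_arm([
  [[0,0,-1],[0,0,0],0.3],
  [[-1.5,-8,0],[0,0,0],0.3],
  [[-1.5,-8,0],[0,0,0],0.3],
  [[-1.5,-8,0],[0,0,0],0.3],
  [[-1.5,-8,0],[0,0,0],0.3],
  [[-1.5,-8,0],[0,0,0],0.3],
  [[0,0,0],[0,0,0],0.3],
])

```text
clock: 8.43
eef_pos: [563.7, 108.2, 29.0]
tool_rot: [-3.141, 0.001, 1.379]
force: [-0.1, 1.4, -4.0]
width: 48.9
gripper_force: 63.4
```

>>> move_arm([
  [[-0.8,-4,0],[0,0,0],0.3],
  [[-0.8,-4,0],[0,0,0],0.3],
  [[-0.4,-2,0],[0,0,0],0.3],
  [[0,0,0],[0,0,0],0.3],
])

```text
clock: 8.93
eef_pos: [561.8, 99.3, 29.0]
tool_rot: [-3.142, 0.0, 1.38]
force: [0.2, -0.6, -3.5]
width: 49.3
gripper_force: 63.4
```

>>> move_arm([
  [[-0.4,-2,0],[0,0,0],0.3],
  [[-0.4,-2,0],[0,0,0],0.3],
  [[-0.4,-2,0],[0,0,0],0.3],
  [[-0.4,-2,0],[0,0,0],0.3],
  [[0,0,0],[0,0,0],0.3],
])

```text
clock: 9.55
eef_pos: [560.2, 91.1, 29.0]
tool_rot: [-3.142, 0.0, 1.38]
force: [0.1, 0.5, -3.3]
width: 49.3
gripper_force: 63.4
```

>>> move_arm([
  [[-0.2,-1,0],[0,0,0],0.3],
  [[-0.2,-1,0],[0,0,0],0.3],
  [[0,0,0],[0,0,0],0.3],
])

```text
clock: 9.93
eef_pos: [559.8, 89.3, 29.0]
tool_rot: [-3.142, 0.0, 1.38]
force: [0.5, 0.4, -3.1]
width: 49.0
gripper_force: 63.4
```

>>> move_arm([
  [[-0.2,-1,0],[0,0,0],0.3],
  [[-0.2,-1,0],[0,0,0],0.3],
  [[0,0,0],[0,0,0],0.3],
])

```text
clock: 10.3
eef_pos: [559.4, 87.3, 29.0]
tool_rot: [3.142, 0.0, 1.38]
force: [-0.4, 0.0, -4.0]
width: 49.2
gripper_force: 63.4
```

>>> move_arm([
  [[-0.2,-1,0],[0,0,0],0.3],
  [[-0.2,-1,0],[0,0,0],0.3],
  [[0,0,0],[0,0,0],0.3],
])

```text
clock: 10.68
eef_pos: [559.0, 85.3, 29.0]
tool_rot: [-3.142, 0.0, 1.38]
force: [-0.5, -0.5, -4.4]
width: 49.3
gripper_force: 63.4
```

>>> move_arm([
  [[-0.2,-1,0],[0,0,0],0.3],
  [[-0.2,-1,0],[0,0,0],0.3],
  [[0,0,0],[0,0,0],0.3],
])

```text
clock: 11.05
eef_pos: [558.6, 83.4, 29.0]
tool_rot: [3.142, -0.0, 1.38]
force: [-0.4, 0.1, -4.2]
width: 49.2
gripper_force: 63.4
```

>>> move_arm([
  [[-0.2,-1,0],[0,0,0],0.3],
  [[-0.2,-1,0],[0,0,0],0.3],
  [[0,0,0],[0,0,0],0.3],
])

```text
clock: 11.42
eef_pos: [558.6, 83.3, 29.2]
tool_rot: [3.141, -0.003, 1.381]
force: [0.5, 5.2, -3.3]
width: 48.9
gripper_force: 63.4
```

Contact with the stop at about 5 N. Next I'll settle it onto the plate.

>>> move_arm([
  [[0.1,0.7,0],[0,0,0],0.3],
  [[0,0,-0.7],[0,0,0],0.3],
  [[0,0,-0.5],[0,0,0],0.3],
  [[0,0,0],[0,0,0],0.3],
])

```text
clock: 11.92
eef_pos: [558.8, 83.2, 28.1]
tool_rot: [3.141, -0.002, 1.381]
force: [0.7, 5.2, -1.4]
width: 49.3
gripper_force: 63.5
```

>>> move_arm([
  [[0,0,-0.5],[0,0,0],0.3],
  [[0,0,0],[0,0,0],0.3],
])

```text
clock: 12.18
eef_pos: [558.9, 83.2, 27.8]
tool_rot: [3.14, -0.002, 1.381]
force: [0.1, 6.2, -0.7]
width: 49.0
gripper_force: 63.9
```

>>> move_arm([
  [[0,0,-0.5],[0,0,0],0.3],
  [[0,0,0],[0,0,0],0.3],
  [[0,0,0],[0,0,0],0.6],
  [[0,0,0],[0,0,0],1],
  [[0,0,0],[0,0,0],1],
  [[0,0,0],[0,0,0],1],
  [[0,0,0],[0,0,0],1],
])

```text
clock: 13.05
eef_pos: [558.3, 82.0, 26.7]
tool_rot: [-3.142, 0.0, 1.38]
force: [-0.1, 0.7, 0.5]
width: 85.4
gripper_force: 0.0
```

>>> move_arm([
  [[1.5,8,0],[0,0,0],1],
  [[1.5,8,5],[0,0,0],1],
  [[2,10,15],[0,0,0],1],
  [[2,10,30],[0,0,0],1],
  [[4,20,40],[0,0,0],1],
  [[4,20,40],[0,0,0],0.5],
  [[4,20,40],[0,0,0],0],
  [[0,0,40],[0,0,0],0],
  [[0,0,40],[0,0,0],0],
])

```text
clock: 14.18
eef_pos: [576.9, 179.5, 279.5]
tool_rot: [3.141, -0.001, 1.382]
force: [0.5, 0.3, -0.7]
width: 12.4
gripper_force: 0.0
```

Run:
```python
from h import *
a=snap('top','top5.png')[140:250,210:350];b=snap('scene','scene5.png')[160:270,290:420]
f=lambda x:cv2.resize(x,(400,330),interpolation=cv2.INTER_CUBIC)
cv2.imwrite('pics/c5.png',np.hstack([f(a),f(b)]))
s=status.read_state();print(s['eef_pos'],s['tool_rot'],s['width'],s['qpos'])
```

```text
[579.48363656 180.70300838 282.9511632 ] [ 3.13293126 -0.00573644  1.3813382 ] 0.08921468887955267 [-0.07230662  0.53833941 -0.44259087  1.57932577  0.25367165  1.07059567
 -0.76961034]
```

View pics/c5.png

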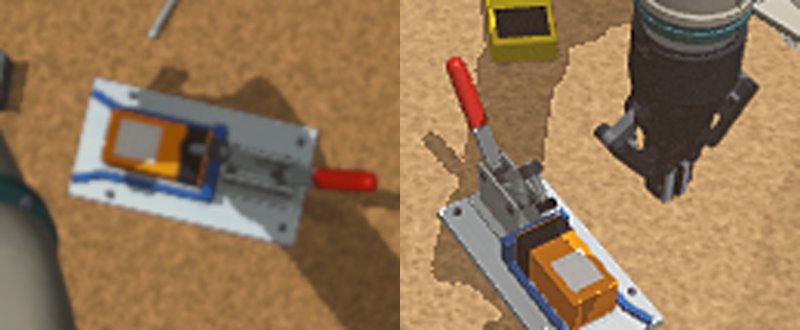

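The pack is home against the stop, flat between the rails. The handle tip is at (376,181) in the left half and (457,62) in the right half. Next I'll work out the handle angle.

Run:
```python
from h import *
J=[544.4,11,-1.762];c,s=np.cos(J[2]),np.sin(J[2])
def H(r,t,off=0):
  a=76+r*np.cos(t)+off*np.sin(-t)*-1*0; return np.array([J[0]+c*a,J[1]+s*a,62+r*np.sin(t)])
for d in range(30,85,5):
  t=np.radians(d)
  print(d,proj('top',H(122,t)),proj('top',H(48,t)),proj('scene',H(122,t)),proj('scene',H(48,t)))
print('meas top tip 341.6 200.3 base 319.9 199.3; scene tip 308.5,180.7, base', 290+(485-400)*130/400,160+125/3)
```

```text
30 [348.39741392 203.83709751] [323.57833222 200.28687815] [303.40325215 181.85470126] [314.35089356 203.01658888]
35 [346.60490639 202.93897326] [322.82048205 199.93570099] [304.2046059  180.85625025] [314.70078    202.68768349]
40 [344.46974947 201.98641984] [321.94465047 199.56802709] [305.15090657 180.11731237] [315.10497187 202.4651744 ]
45 [342.00352682 200.98699369] [320.95699013 199.1867399 ] [306.23834092 179.64973769] [315.56088706 202.35175202]
50 [339.22215806 199.94912863] [319.86476685 198.79489506] [307.4617428 179.4636971] [316.06549208 202.34930661]
55 [336.14595132 198.88206071] [318.67631628 198.3956931 ] [308.8145227  179.56741233] [316.61531084 202.45888259]
60 [332.79954992 197.79572552] [317.4009832  197.99244868] [310.28861429 179.9668823 ] [317.20643856 202.68063877]
65 [329.21176384 196.70062871] [316.04904368 197.58855685] [311.87444238 180.66561387] [317.83456145 203.01381543]
70 [325.41528104 195.60769197] [314.63161063 197.18745691] [313.56091722 181.66436651] [318.49498223 203.4567099 ]
75 [321.44625929 194.52807811] [313.16052394 196.79259428] [315.33545949 182.96092096] [319.1826517  204.00666156]
80 [317.34380521 193.47300025] [311.64822673 196.40738137] [317.18405972 184.54988342] [319.89220643 204.66004762]
meas top tip 341.6 200.3 base 319.9 199.3; scene tip 308.5,180.7, base 317.625 201.66666666666666
```

>>> move_arm([
  [[-8,-40,0],[0,0,0],0],
  [[-8,-40,0],[0,0,0],0],
  [[-8,-40,0],[0,0,0],0],
  [[-8,-40,0],[0,0,0],0],
  [[-8,-40,0],[0,0,0],0],
  [[-8,-40,-20],[0,0,0],0],
  [[-8,-38,-30],[0,0,0],0],
  [[0,0,-30],[0,0,0],0],
  [[0,0,-10],[0,0,0],0],
  [[0,0,0],[0,0,0],0],
])

```text
clock: 15.52
eef_pos: [521.4, -98.7, 187.0]
tool_rot: [-3.141, -0.001, 1.382]
force: [0.2, 0.6, 0.2]
width: 0.3
gripper_force: 0.0
```

Run:
```python
from h import *
J=[544.4,11,-1.762];c,s=np.cos(J[2]),np.sin(J[2])
p=status.read_state()['eef_pos'];d=p[:2]-J[:2];print(p,'jig',c*d[0]+s*d[1],-s*d[0]+c*d[1])
for t in range(50,-21,-5):
  a=np.radians(t);off=11*np.clip(t/10,-1,1)
  x=76+90*np.cos(a)-10*np.sin(a)-off; z=62+90*np.sin(a)+10*np.cos(a)
  print(t,'jigx',round(x,1),'world',np.round([J[0]+c*x,J[1]+s*x,z],1))
```

```text
[521.43065382 -98.68810572 186.95309873] jig 112.05428379026881 -1.7055453219719716
50 jigx 115.2 world [ 522.5 -102.1  137.4]
45 jigx 121.6 world [ 521.3 -108.4  132.7]
40 jigx 127.5 world [ 520.2 -114.2  127.5]
35 jigx 133.0 world [ 519.1 -119.6  121.8]
30 jigx 137.9 world [ 518.2 -124.4  115.7]
25 jigx 142.3 world [ 517.3 -128.7  109.1]
20 jigx 146.2 world [ 516.6 -132.5  102.2]
15 jigx 149.3 world [ 516.  -135.6   95. ]
10 jigx 151.9 world [ 515.5 -138.1   87.5]
5 jigx 159.3 world [ 514.1 -145.4   79.8]
0 jigx 166.0 world [ 512.9 -152.    72. ]
-5 jigx 172.0 world [ 511.7 -157.9   64.1]
-10 jigx 177.4 world [ 510.7 -163.1   56.2]
-15 jigx 176.5 world [ 510.9 -162.3   48.4]
-20 jigx 175.0 world [ 511.1 -160.8   40.6]
```

>>> move_arm([
  [[1,0,-15],[0,0,0],0],
  [[0,0,-15],[0,0,0],0],
  [[0,0,-10],[0,0,0],0],
  [[0,-3,-5],[0,0,0],0],
  [[0,0,0],[0,0,0],0],
])

```text
clock: 16.15
eef_pos: [522.1, -103.2, 141.4]
tool_rot: [-3.141, 0.0, 1.38]
force: [0.2, 0.8, -0.1]
width: -0.1
gripper_force: 0.0
```

>>> move_arm([
  [[-0.5,-3,-2.5],[0,0,0],0],
  [[-0.5,-3,-2.5],[0,0,0],0],
  [[0,0,0],[0,0,0],0],
])

```text
clock: 16.52
eef_pos: [521.1, -109.3, 136.8]
tool_rot: [-3.141, 0.0, 1.379]
force: [0.2, -0.2, 0.1]
width: -0.1
gripper_force: 0.0
```

>>> move_arm([
  [[-0.5,-3,-2.5],[0,0,0],0],
  [[-0.5,-3,-2.5],[0,0,0],0],
  [[0,0,0],[0,0,0],0],
])

```text
clock: 16.9
eef_pos: [520.3, -115.0, 131.7]
tool_rot: [-3.142, -0.0, 1.38]
force: [1.0, 0.7, 1.1]
width: 0.4
gripper_force: 0.4
```

>>> move_arm([
  [[-0.5,-2.5,-3],[0,0,0],0],
  [[-0.5,-2.5,-3],[0,0,0],0],
  [[0,0,0],[0,0,0],0],
])

```text
clock: 17.27
eef_pos: [519.1, -120.2, 125.5]
tool_rot: [-3.141, 0.0, 1.38]
force: [0.3, 0.5, 0.7]
width: 0.1
gripper_force: 0.3
```

>>> move_arm([
  [[-0.5,-2.4,-3],[0,0,0],0],
  [[-0.5,-2.4,-3],[0,0,0],0],
  [[0,0,0],[0,0,0],0],
])

```text
clock: 17.65
eef_pos: [518.0, -124.9, 119.4]
tool_rot: [-3.141, 0.0, 1.38]
force: [-0.2, 0.4, 0.3]
width: 0.2
gripper_force: 0.2
```

>>> move_arm([
  [[-0.4,-2.2,-3.2],[0,0,0],0],
  [[-0.4,-2.2,-3.2],[0,0,0],0],
  [[0,0,0],[0,0,0],0],
])

```text
clock: 18.02
eef_pos: [517.2, -129.3, 113.0]
tool_rot: [-3.141, 0.0, 1.38]
force: [-0.3, 0.6, 0.4]
width: 0.2
gripper_force: 0.1
```

>>> move_arm([
  [[-0.3,-2,-3.4],[0,0,0],0],
  [[-0.3,-2,-3.4],[0,0,0],0],
  [[0,0,0],[0,0,0],0],
])

```text
clock: 18.4
eef_pos: [516.6, -133.2, 106.2]
tool_rot: [-3.141, 0.0, 1.38]
force: [-0.1, -0.2, 0.3]
width: -0.0
gripper_force: 0.1
```

>>> move_arm([
  [[-0.3,-1.8,-3.5],[0,0,0],0],
  [[-0.3,-1.8,-3.5],[0,0,0],0],
  [[0,0,0],[0,0,0],0],
])

```text
clock: 18.77
eef_pos: [516.1, -136.7, 99.2]
tool_rot: [-3.141, -0.0, 1.38]
force: [-0.2, 0.3, -0.6]
width: 0.1
gripper_force: 0.1
```

Run:
```python
from h import *
a=snap('top','top6.png')[150:240,250:380];b=snap('scene','scene6.png')[130:250,260:390]
f=lambda x:cv2.resize(x,(400,370),interpolation=cv2.INTER_CUBIC)
cv2.imwrite('pics/c6.png',np.hstack([f(a),f(b)]))
```

```text
(no output)
```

View pics/c6.png

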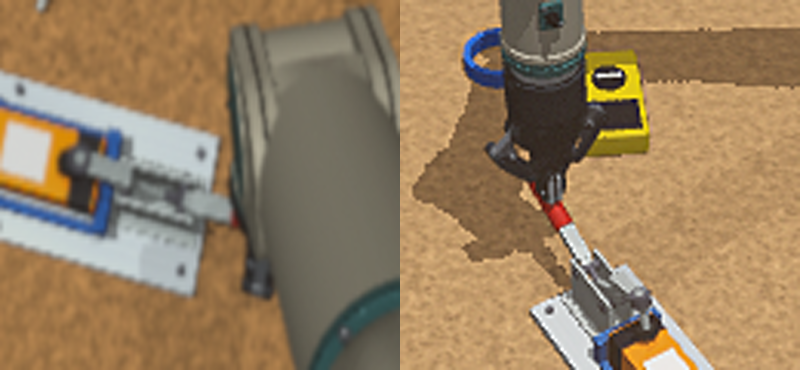

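The fingertips are on the red grip at about (545,190) in the right half. The handle is following, and the spindle foot has swung over the pack. I'll keep pushing.

>>> move_arm([
  [[-0.3,-1.5,-3.6],[0,0,0],0],
  [[-0.3,-1.5,-3.6],[0,0,0],0],
  [[0,0,0],[0,0,0],0],
])

```text
clock: 19.25
eef_pos: [515.6, -139.8, 92.0]
tool_rot: [-3.141, 0.0, 1.38]
force: [-0.5, -0.0, -0.3]
width: -0.3
gripper_force: 0.1
```

>>> move_arm([
  [[-0.3,-1.5,-3],[0,0,0],0],
  [[-0.3,-1.5,-3],[0,0,0],0],
  [[0,0,0],[0,0,0],0],
])

```text
clock: 19.62
eef_pos: [515.1, -142.7, 86.2]
tool_rot: [-3.142, -0.0, 1.38]
force: [-0.2, 1.3, 1.2]
width: -0.0
gripper_force: 0.5
```

>>> move_arm([
  [[-0.3,-1.5,-2.5],[0,0,0],0],
  [[-0.3,-1.5,-2.5],[0,0,0],0],
  [[0,0,0],[0,0,0],0],
])

```text
clock: 20.0
eef_pos: [514.7, -145.5, 81.3]
tool_rot: [3.141, -0.0, 1.38]
force: [0.2, 2.5, 2.2]
width: -0.1
gripper_force: 1.4
```

>>> move_arm([
  [[-0.1,-0.5,-2],[0,0,0],0],
  [[-0.1,-0.5,-2],[0,0,0],0],
  [[0,0,0],[0,0,0],0],
])

```text
clock: 20.38
eef_pos: [514.5, -146.5, 77.3]
tool_rot: [3.141, -0.0, 1.38]
force: [1.4, 2.9, 4.4]
width: -0.1
gripper_force: 1.9
```

>>> move_arm([
  [[-0.1,-0.5,-2],[0,0,0],0],
  [[-0.1,-0.5,-2],[0,0,0],0],
  [[0,0,0],[0,0,0],0],
])

```text
clock: 20.75
eef_pos: [514.2, -147.7, 73.3]
tool_rot: [3.141, -0.0, 1.38]
force: [1.4, 2.7, 4.7]
width: -0.1
gripper_force: 2.2
```

>>> move_arm([
  [[0,-0.3,-1.5],[0,0,0],0],
  [[0,-0.3,-1.5],[0,0,0],0],
  [[0,0,0],[0,0,0],0],
])

```text
clock: 21.12
eef_pos: [514.2, -148.1, 70.4]
tool_rot: [3.141, -0.0, 1.38]
force: [0.0, 3.3, 4.2]
width: -0.0
gripper_force: 2.5
```

>>> move_arm([
  [[0,-0.3,-1.5],[0,0,0],0],
  [[0,-0.3,-1.5],[0,0,0],0],
  [[0,0,0],[0,0,0],0],
])

```text
clock: 21.5
eef_pos: [514.1, -148.8, 67.4]
tool_rot: [3.142, -0.0, 1.38]
force: [-0.1, 3.0, 4.7]
width: 0.1
gripper_force: 2.5
```

>>> move_arm([
  [[0,0,-1.5],[0,0,0],0],
  [[0,0,-1.5],[0,0,0],0],
  [[0,0,0],[0,0,0],0],
])

```text
clock: 21.88
eef_pos: [514.1, -149.0, 64.4]
tool_rot: [3.142, 0.0, 1.38]
force: [1.2, 3.1, 6.2]
width: 0.1
gripper_force: 2.4
```

>>> move_arm([
  [[0,0,-1],[0,0,0],0],
  [[0,0,-1],[0,0,0],0],
  [[0,0,0],[0,0,0],0],
])

```text
clock: 22.25
eef_pos: [514.0, -149.1, 62.4]
tool_rot: [-3.142, 0.0, 1.38]
force: [1.1, 2.8, 5.3]
width: 0.2
gripper_force: 2.3
```

>>> move_arm([
  [[0,0,-1],[0,0,0],0],
  [[0,0,-1],[0,0,0],0],
  [[0,0,0],[0,0,0],0],
])

```text
clock: 22.62
eef_pos: [514.0, -149.2, 60.4]
tool_rot: [-3.141, 0.0, 1.38]
force: [1.2, 1.8, 4.0]
width: 0.1
gripper_force: 2.0
```

>>> move_arm([
  [[0,0,-1],[0,0,0],0],
  [[0,0,-1],[0,0,0],0],
  [[0,0,0],[0,0,0],0],
])

```text
clock: 23.0
eef_pos: [514.0, -149.1, 58.2]
tool_rot: [-3.141, 0.0, 1.38]
force: [0.4, 1.5, 3.9]
width: 0.3
gripper_force: 1.7
```

>>> move_arm([
  [[0,0,-1],[0,0,0],0],
  [[0,0,-1],[0,0,0],0],
  [[0,0,0],[0,0,0],0],
])

```text
clock: 23.38
eef_pos: [514.0, -149.0, 56.2]
tool_rot: [-3.141, 0.0, 1.38]
force: [0.9, 0.8, 2.0]
width: 0.1
gripper_force: 1.2
```

Easing off past over-centre; I'll go on to the end in small steps.

>>> move_arm([
  [[0,0,-1],[0,0,0],0],
  [[0,0,-1],[0,0,0],0],
  [[0,0,0],[0,0,0],0],
])

```text
clock: 23.75
eef_pos: [513.9, -148.9, 54.2]
tool_rot: [-3.141, 0.0, 1.38]
force: [0.5, 0.1, 1.8]
width: 0.3
gripper_force: 0.8
```

>>> move_arm([
  [[0,0,-1],[0,0,0],0],
  [[0,0,-1],[0,0,0],0],
  [[0,0,0],[0,0,0],0],
])

```text
clock: 24.12
eef_pos: [513.9, -149.0, 52.2]
tool_rot: [-3.141, 0.0, 1.38]
force: [0.7, 0.1, 1.8]
width: -0.2
gripper_force: 0.4
```

>>> move_arm([
  [[0,0,-1],[0,0,0],0],
  [[0,0,0],[0,0,0],0],
])

```text
clock: 24.38
eef_pos: [513.9, -148.9, 51.2]
tool_rot: [-3.141, 0.0, 1.38]
force: [0.3, -0.5, 0.2]
width: -0.0
gripper_force: 0.3
```

>>> move_arm([
  [[0,0,-1],[0,0,0],0],
  [[0,0,0],[0,0,0],0],
])

```text
clock: 24.62
eef_pos: [514.1, -148.8, 50.5]
tool_rot: [3.142, 0.0, 1.38]
force: [-0.2, 0.9, 2.3]
width: 0.2
gripper_force: 1.2
```

>>> move_arm([
  [[0,0,-1],[0,0,0],0],
  [[0,0,0],[0,0,0],0],
])

```text
clock: 24.88
eef_pos: [514.3, -148.8, 49.8]
tool_rot: [3.141, 0.0, 1.38]
force: [-1.0, 1.3, 6.2]
width: -0.1
gripper_force: 2.8
```

>>> move_arm([
  [[0,0,-1],[0,0,0],0],
  [[0,0,0],[0,0,0],0],
])

```text
clock: 25.12
eef_pos: [514.5, -148.8, 49.2]
tool_rot: [3.141, 0.0, 1.38]
force: [-1.4, -0.4, 9.1]
width: 0.1
gripper_force: 4.4
```

>>> move_arm([
  [[0,0,-1],[0,0,0],0],
  [[0,0,0],[0,0,0],0],
])

```text
clock: 25.38
eef_pos: [514.7, -148.7, 48.5]
tool_rot: [3.14, 0.0, 1.38]
force: [-1.8, 1.5, 11.9]
width: 0.1
gripper_force: 6.1
```

>>> move_arm([
  [[0,0,2],[0,0,0],0],
  [[0,0,4],[0,0,0],0],
  [[0,0,15],[0,0,0],0],
  [[0,0,30],[0,0,0],0],
  [[0,0,40],[0,0,0],0],
  [[-5,-40,40],[0,0,0],0],
  [[-10,-50,40],[0,0,0],0],
  [[-10,-50,20],[0,0,0],0],
  [[-10,-50,0],[0,0,0],0],
  [[0,0,0],[0,0,0],0],
])

```text
clock: 26.62
eef_pos: [476.8, -342.7, 237.4]
tool_rot: [-3.141, 0.003, 1.371]
force: [0.2, 1.0, -0.2]
width: -0.1
gripper_force: 0.0
```

Run:
```python
from h import *
a=snap('top','top7.png')[140:250,210:350];b=snap('scene','scene7.png')[160:270,290:420]
f=lambda x:cv2.resize(x,(400,330),interpolation=cv2.INTER_CUBIC)
cv2.imwrite('pics/c7.png',np.hstack([f(a),f(b)]))
```

```text
(no output)
```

View pics/c7.png

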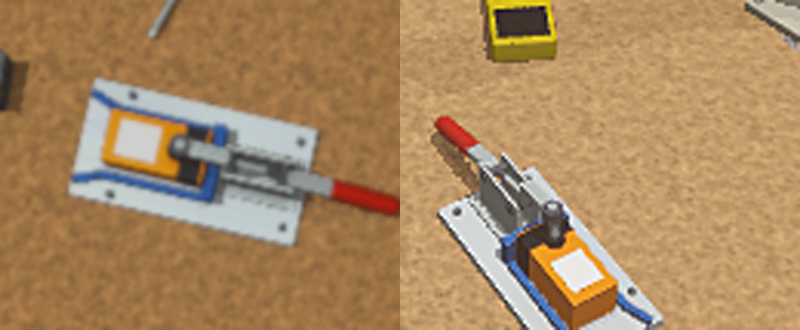

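The handle stays down with its tip at about (440,122) in the right half. The spindle foot is on the pack at about (552,240), and the pack is still home against the stop.

```bash
python3 -c "
from cell import ctrl
print(ctrl.finish_job())"
```

```text
the job is handed in; nothing more can be done
None
```

The orange pack lies flat between the rails, slid home against the stop with about 5 N. The clamp went over-centre to its end stop (about 12 N) and stayed locked when released. I handed the job in at about 27 s, but the hand-in gave no verdict.

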